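# Open the parts carton and kit the second filter

### The arm

A 7-joint arm with a two-finger parallel gripper is mounted at the origin on the work surface. World frame = base frame: x ahead of the robot, y to its left, z up, the work surface at z = 0. Lengths are in mm, angles in rad, forces in N, time in s.
With the tool pointing down it reaches from about 350 to 900 mm from the base axis. Payload 19.9 kg.
Tool frame: the origin (TCP) lies midway between the tips of the shut fingers; the grasp point (between the pads) lies 19 mm behind it; z points along the fingers, y is the direction in which the jaws open and shut (so a half turn about z gives the same grasp; the last joint's range is limited). The gripper opens to 94 mm and grips with 3 to 60 N. Pads are 16 mm wide; open, the fingers measure 119 mm over their backs; the gripper's body (75 mm by 177 mm) begins 78 mm behind the grasp point.
Start: joints at [1.099, 0.417, -0.01, 1.614, 0.005, 1.111, -0.053], TCP at [260.99, -567.876, 205.425] pointing down, gripper open.
Joint ranges: [-2.81, 2.81], [-0.39, 2.02], [-1.27, 1.25], [0.06, 2.57], [-1.19, 4.33], [0.19, 2], [-2.82, 2.82]. Speed limits (rad/s): [1.89, 1.89, 2.39, 2.39, 3.01, 3.01, 3.01].

### API

Orientations are given as a unit quaternion [w, x, y, z].
In Python, from rig import manip, camera gives the robot as it stands.
- The arm moves only by the shell command python3 -m pendant 'ROWS' [OPENING] [FORCE]. ROWS is JSON, a list of rows, each a list of 2 entries, a list of its own where there are three numbers: the shift along the tool's x, y, z in m, then the turn, a rotation vector about the tool's x, y, z in units of 5 degrees (1.0 is 5 degrees). In form: [[[dx, dy, dz], [rx, ry, rz]], ...]. A call has 1 to 20 rows; each row shifts and turns the commanded pose from where the row before left it, along the tool's axes as they then stand; what a row does not reach is not made up. A row lasts 1/12 s, in which the tool goes at most 41.7 mm and 7.16 degrees, less where a joint would pass 70% of its speed; a pose out of reach is approached as far as the arm can. A call is refused whole if a number of a shift passes 0.0417 or a number of a turn 1, either way. A call with a gripper value outside its range is refused whole. OPENING is the opening in per cent of the stroke, from 0 (shut) to 100 (fully open), set as the call begins (- or left out, the last holds). The fingers move at their own pace and stop on an object; FORCE is the grip in N (left out, the last holds). Time passes only in rows, so rows that do not move let the fingers close. It gives the time, the measured TCP pose, the force and the opening at its end, in the units of the state.
- manip.sense(): the state, without advancing time (a new reading comes with each control period).
- camera(name): name is "scene" or "top"; returns a dict with "frame" (480x640x3 uint8, red, green, blue), "range_z" (480x640 float32, mm along the optical axis (not along the pixel's ray), 0 where there is no reading), "camera_matrix" (3x3 intrinsics, pixels), "R" (3x3) and "t" (3): a world point X has camera coordinates R X + t. Camera axes: x right, y down, z forward; pixel columns grow to the right and rows downward; lengths in mm; the calibration is good to about 2 mm. A picture is of the moment at which its call begins.
- manip.sign_off(): hands the job in, once; it reports no verdict.
The state is a dict: "time": time; "joint_pos": joint angles; "joint_vel": joint speeds; "tau": joint torques, N m; "eef_pos": TCP position; "eef_rot": TCP orientation; "wrist_force": force on the tool from outside, world axes, zero at the start; "moment": the same for the moment, N m; "width": finger opening in mm.
Only numpy, scipy, OpenCV 4.12 (cv2) and the standard library are available. Lean on these libraries where they do the work, as an engineer would, in place of code of your own. Each camera call takes 0.05 s, during which the arm holds its last target. There are 200 camera calls.

### The job

Fold both long flaps of the parts carton well back past upright, so that its mouth is clear, and leave them so. Then lift out the spin-on filter and stand it upright in the empty bay of the two-bay steel parts tray, lowering it right down to the bay's floor before you let go. Do not crush the carton, and leave the filter already in the tray and everything else where it is.

Things in the scene. Friction and masses are not known exactly. Their poses are not given: they have to be found in the camera images.
- carton: Open-topped cardboard carton, 260 long (its x) x 200 wide (its y) x 130 mm high, walls and floor 5 mm. Left or right of the bench's middle, its x within 0.3 rad of straight ahead; it does not slide. Origin: centre of its underside. The short end flaps already hang outside, up to 25 mm off the end walls; the long flaps are hinged on top of the +y and -y walls.
- flap_left (a joint): Hinge of the long flap on the carton's +y wall, rad: 0 = lying flat shut over the mouth, 1.57 = upright, above 1.57 = leaning outside, stop at 3.5. It starts half open, 0.8 to 1.2. 256 mm along the wall, 98 mm from hinge to free edge, 5 mm thick; stays where it is left, moves with about 0.5 N at the free edge.
- flap_right (a joint): The same for the long flap on the carton's -y wall; it too grows as the flap swings up and outwards, starts at 0.8 to 1.2.
- flap_left_edge (a point): Middle of the free edge of the left flap, mid-thickness. Both flaps together leave a slot at least 55 mm wide between their free edges at the start.
- flap_right_edge (a point): Middle of the free edge of the right flap.
- flap_left_hinge (a point): Middle of the left flap's hinge line, 132 mm above the bench, 97 mm to +y from the carton's middle; the hinge line runs along the carton's x.
- flap_right_hinge (a point): The same for the right flap, 97 mm to -y from the carton's middle.
- filter: The filter to move: pale painted spin-on canister, 59 mm diameter (61 over the seam in the lowest 9 mm), 115 mm high, the domed end up (dome in the top 11 mm), 0.25 to 0.55 kg. It stands upright on the carton's floor, within 20 mm of the carton's middle in y and between 60 and 0 mm to -x of it. Origin: centre of its underside, z up.
- packet: Small shut cardboard packet, 48 x 110 x 55 mm high, lying in the carton near its +x end; leave alone. Origin: centre of its underside.
- tray: Steel parts tray, 230 (its x) x 120 x 45 mm high, walls and floor 4 mm, with a 4 mm cross wall that makes two equal bays of 109 x 112 mm inside, one towards -x and one towards +x of it. It does not slide. Origin: centre of its underside. One bay (either) holds a filter; a thin flat paper slip lies in the empty one.
- bay_near (a point): Centre of the floor of the tray's -x bay (4 mm above the bench); axes as the tray's.
- bay_far (a point): Centre of the floor of the tray's +x bay.
- filter_picked: A filter of the same kind, standing in one bay of the tray from the start; it must stay there, upright. Origin: centre of its underside.
- wrench: Open wrench 190 mm long lying between carton and tray; leave alone.
- aerosol: Aerosol can, 65 mm diameter, 190 mm high, standing beyond carton and tray near the middle of the bench; leave alone; origin at the centre of its underside.
- mug: White mug, 82 mm diameter, 90 mm high, at the left side; leave alone.
- jar: Jar, 84 mm diameter, 75 mm high, at the right side; leave alone.
- hammer: Hammer 290 mm long lying at the left side; leave alone.
- driver: Screwdriver 200 mm long lying at the right side; leave alone.
There are look-alikes about, which are no part of the job. What is shaped like the filter_picked but orange or purple is not meant.

How it is judged:
By the outcome, as a careful person would: the job done as asked, in the order asked, and still so for the second after the job is handed in, with the robot touching nothing.
It also fails if it takes over 64 s, if anything falls off the work surface, if the arm or the gripper's body presses on something with over 40 N, if the wrist force passes 120 N, or if a joint passes its speed limit or range.

## Working session

There is one attempt and no reset: what is moved stays moved. The work goes in short steps, Python scripts to look and compute and a shell command to move; the robot and the scene stay as the last step left them, time stands still between calls to the robot, and variables do not carry over. Pictures are saved under pics/ and viewed, about 8 in all and at most 12, crops included, and the job is handed in when it is done.

```bash
mkdir -p pics; ls; python3 - <<'E'
from rig import manip,camera
import cv2,numpy as np
for n in("top","scene"):
    c=camera(n);cv2.imwrite(f"pics/{n}0.png",c["frame"][:,:,::-1]);np.savez(f"{n}0.npz",**c)
    print(n,c["camera_matrix"].tolist(),c["R"].round(4).tolist(),c["t"].round(1).tolist())
print(manip.sense())
E
```

```text
pics
top [[554.9346246526407, 0.0, 321.9642881872673], [0.0, 554.9346246526407, 238.71439255189134], [0.0, 0.0, 1.0]] [[0.0279, -0.9996, -0.0077], [-0.9872, -0.0263, -0.1574], [0.1571, 0.012, -0.9875]] [4.0, 569.1, 1485.0]
scene [[602.066570377251, 0.0, 321.455465864659], [0.0, 602.066570377251, 246.45586005311543], [0.0, 0.0, 1.0]] [[-0.8548, 0.519, -0.0044], [0.3554, 0.5791, -0.7338], [-0.3782, -0.6288, -0.6794]] [459.5, -116.8, 2082.3]
{'time': 0.1, 'joint_pos': array([ 1.09849046,  0.41790146, -0.01028577,  1.61413532,  0.0047079 ,
        1.11069123, -0.05301626]), 'joint_vel': array([ 0.00104091, -0.00077508,  0.00018701, -0.00170832,  0.00074824,
        0.00045146,  0.00020888]), 'tau': array([ 1.00987636e-03, -8.52585125e+01,  6.39679972e-01, -4.26695573e+01,
       -4.89322620e-02,  1.64121855e-02,  4.36947494e-05]), 'eef_pos': array([ 260.8335891 , -567.58568493,  204.88695699]), 'eef_rot': array([-5.30283525e-04,  9.76892382e-01,  2.13731056e-01, -1.67437014e-04]), 'wrist_force': array([-0.33925033, -0.37577837, -0.17939564]), 'moment': array([0.01846783, 0.03446652, 0.01616784]), 'width': 93.84100494258203}
```

View pics/top0.png

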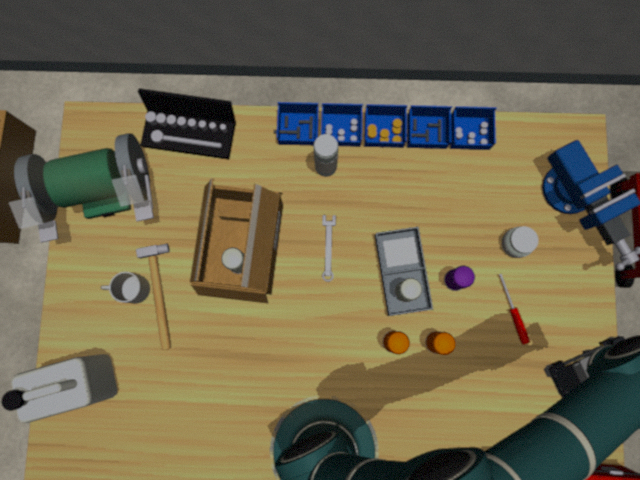

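View pics/scene0.png

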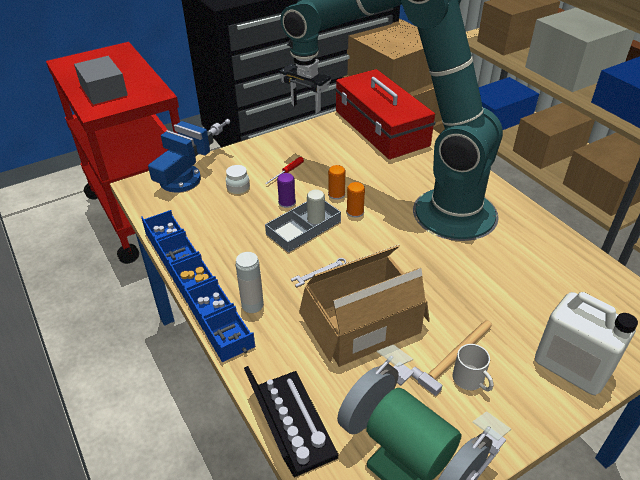

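Candidates: pale canister at top (232,260), inside the carton = the filter; pale one at (410,290) = filter_picked in the near bay; orange (397,342), (441,343) and purple (460,278) are look-alikes. The empty bay, with the slip, is the far one (400,252).

```bash
cat > h.py <<'E'
import numpy as np,cv2
from rig import manip,camera
def cloud(c):
    v,u=np.mgrid[:480,:640];z=c["range_z"].astype(float);K=c["camera_matrix"]
    p=np.stack([(u-K[0,2])/K[0,0]*z,(v-K[1,2])/K[1,1]*z,z],-1)
    w=(p-c["t"])@c["R"]; w[z==0]=np.nan
    return w
def proj(c,X):
    q=np.atleast_2d(X)@c["R"].T+c["t"];q=q@c["camera_matrix"].T
    return q[:,:2]/q[:,2:]
def pix(c,uv,zw):
    d=np.linalg.inv(c["camera_matrix"])@[uv[0],uv[1],1];d=c["R"].T@d;o=-c["R"].T@c["t"]
    return o+d*(zw-o[2])/d[2]
E
python3 - <<'E'
from h import *
c=dict(np.load("top0.npz"));w=cloud(c)
a=cv2.resize(c["frame"][170:315,175:295,::-1],None,fx=4,fy=4,interpolation=cv2.INTER_CUBIC)
b=cv2.resize(c["frame"][220:320,365:475,::-1],None,fx=3.6,fy=4,interpolation=cv2.INTER_CUBIC)
im=np.zeros((580,800,3),np.uint8);im[:,:480]=a;b=cv2.resize(b,(320,291));im[:291,480:]=b
s=dict(np.load("scene0.npz"));d=cv2.resize(s["frame"][235:365,290:440,::-1],(320,277));im[300:577,480:]=d
cv2.imwrite("pics/crop0.png",im)
np.set_printoptions(suppress=True,linewidth=200)
for v in range(180,305,8):
    print(v,' '.join("%d,%d,%d"%tuple(w[v,u]) if np.isfinite(w[v,u,0]) else 'nan' for u in range(192,290,6)))
def cyl(box,zlo,zhi):
    u0,v0,u1,v1=box;q=w[v0:v1,u0:u1].reshape(-1,3);q=q[(q[:,2]>zlo)&(q[:,2]<zhi)]
    (x,y),r=cv2.minEnclosingCircle(q[:,:2].astype(np.float32));print(len(q),x,y,r,q.mean(0))
cyl((218,245,246,275),100,135)
cyl((395,275,425,305),104,140)
for uv in [(400,252),(385,240)]: print(uv,w[uv[1],uv[0]])
q=w[222:320,368:436].reshape(-1,3);q=q[(q[:,2]>36)&(q[:,2]<52)];r=cv2.minAreaRect(q[:,:2].astype(np.float32));print("tray",r)
E
```

```text
180 739,402,-5 739,384,-3 739,366,-3 682,300,214 738,330,3 739,313,3 742,297,-6 741,279,-1 742,262,-2 742,244,0 743,227,-5 742,209,1 743,192,0 744,175,-3 743,157,2 744,140,0 744,122,1
188 713,398,3 714,381,2 679,331,141 658,296,227 683,302,128 683,286,131 684,270,130 696,263,83 686,239,124 686,223,125 717,225,3 666,180,208 673,168,183 720,174,-3 719,156,1 719,138,4 720,121,2
196 690,397,0 690,379,3 654,326,158 638,295,226 685,322,27 684,304,33 681,284,49 681,267,52 678,248,67 677,230,74 644,193,215 647,180,204 653,168,177 659,155,157 663,141,140 696,138,1 697,121,0
204 667,397,-4 667,379,-2 627,319,183 655,331,56 667,326,4 655,297,62 656,281,61 655,264,64 656,247,64 657,231,60 623,192,218 629,180,194 633,168,175 637,154,157 643,141,134 670,136,15 673,119,4
212 644,395,-3 644,378,-4 603,314,200 637,335,36 642,323,12 633,296,62 633,279,61 634,263,58 635,247,58 635,230,59 603,191,215 608,179,195 612,167,175 617,153,156 623,141,127 648,135,8 651,119,-1
220 621,394,-6 620,375,3 579,308,220 617,337,20 621,323,5 621,306,4 621,288,6 620,270,16 619,251,23 617,233,34 584,191,211 589,179,189 59
[... 1696 characters left out ...]
116 412,211,115 412,195,120 412,178,129 412,163,129 419,158,29 421,144,0 421,127,0 422,111,-2
300 393,379,-6 393,360,2 393,343,6 394,328,-3 394,309,8 395,295,-5 395,276,6 396,261,-2 396,244,0 395,221,38 395,203,50 395,187,51 395,170,60 398,160,-3 399,143,4 399,126,4 400,110,0
400 500.5859069824219 254.9558868408203 30.128164291381836 [499.78366014 252.78108015 116.81006038]
413 434.186279296875 -213.55267333984375 29.871789932250977 [ 433.39437934 -212.33073544  116.11976044]
(400, 252) [ 544.00705051 -201.60445641   -1.40780108]
(385, 240) [ 576.71938898 -158.55900038    1.8072125 ]
tray ((488.5228576660156, -205.01104736328125), (230.67086791992188, 121.90989685058594), 10.155138969421387)
```

View pics/crop0.png

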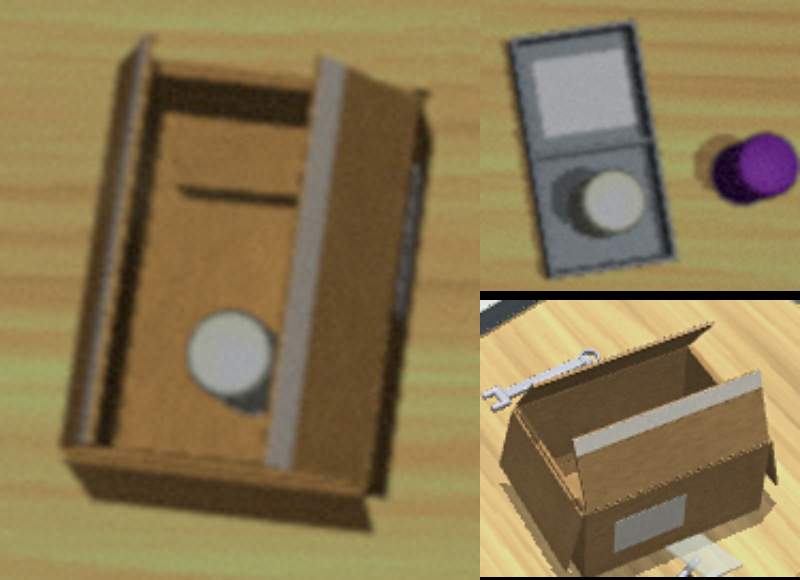

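The crop confirms it: the filter is at crop (231,353), and the left flap's edge (crop 110,240) and right flap's edge (crop 305,260) leave a slot of about 105 mm. From the cloud, the carton centre is about (552,244) with yaw -0.087, flaps at about 1.19 and 1.02, and the filter at (500.6,255). The far bay is about (544,-195), with tray yaw 0.177. Next: shut the fingers, rise and move over the slot.

```bash
python3 -m pendant '[[[0,0,-0.02],[0,0,1]],[[0,0,-0.02],[0,0,1]],[[0,0,-0.02],[0,0,1]],[[0,0,-0.02],[0,0,1]],[[0,0,-0.02],[0,0,1]],[[0,0,-0.02],[0,0,1]],[[0.01,-0.035,0],[0,0,0]],[[0.01,-0.035,0],[0,0,0]],[[0.01,-0.035,0],[0,0,0]],[[0.01,-0.035,0],[0,0,0]],[[0.01,-0.035,0],[0,0,0]],[[0.01,-0.035,0],[0,0,0]],[[0.01,-0.035,0],[0,0,0]],[[0.01,-0.035,0],[0,0,0]],[[0.01,-0.035,0],[0,0,0]],[[0.01,-0.035,0],[0,0,0]],[[0.01,-0.035,0],[0,0,0]],[[0.01,-0.035,0],[0,0,0]],[[0.01,-0.035,0],[0,0,0]],[[0.01,-0.035,0],[0,0,0]]]' 0 30
cat >> h.py <<'E'
def to(x,y,z,yaw=None):
    from scipy.spatial.transform import Rotation as Ro
    s=manip.sense();R=Ro.from_quat(np.roll(s["eef_rot"],-1)).as_matrix()
    print("t",s["time"],"pos",s["eef_pos"].round(1),"toolx yaw",np.arctan2(R[1,0],R[0,0]).round(4),"toolz",R[:,2].round(3),"F",s["wrist_force"].round(1),"w",round(s["width"],1))
    print("shift tool mm",(R.T@(np.array([x,y,z])-s["eef_pos"])).round(1), "" if yaw is None else "rz units %.2f"%(-(yaw-np.arctan2(R[1,0],R[0,0]))/np.deg2rad(5)))
E
python3 -c "from h import *;to(552,252,325,-.087)"
```

```text
time: 1.77
eef_pos: [445.9, -91.2, 325.4]
eef_rot: [0.0, 0.999, -0.046, -0.0]
wrist_force: [1.8, -0.3, 0.1]
width: 0.3
t 1.7667 pos [445.9 -91.2 325.4] toolx yaw -0.0929 toolz [-0. -0. -1.] F [ 1.8 -0.3  0.1] w 0.3
shift tool mm [  73.8 -351.5    0.4] rz units -0.07
```

```bash
python3 -m pendant '[[[0.0074,-0.035,0],[0,0,0]],[[0.0074,-0.035,0],[0,0,0]],[[0.0074,-0.035,0],[0,0,0]],[[0.0074,-0.035,0],[0,0,0]],[[0.0074,-0.035,0],[0,0,0]],[[0.0074,-0.035,0],[0,0,0]],[[0.0074,-0.035,0],[0,0,0]],[[0.0074,-0.035,0],[0,0,0]],[[0.0074,-0.035,0],[0,0,0]],[[0.0074,-0.035,0],[0,0,0]],[[0,0,0.02],[0,0,0]],[[0,0,0.025],[0,0,0]],[[0,0,0.025],[0,0,0]],[[0,0,0.025],[0,0,0]],[[0,0,0.025],[0,0,0]],[[0,0,0.025],[0,0,0]],[[0,0,0.015],[0,0,0]],[[0,0,0],[0,0,0]]]' 0 30
python3 -c "from h import *;to(552+.087*180,252+180,165,-.087)"
```

```text
time: 3.27
eef_pos: [550.3, 247.7, 162.0]
eef_rot: [0.001, 0.999, -0.046, -0.002]
wrist_force: [0.4, -0.0, -0.4]
width: 0.7
t 3.2667 pos [550.3 247.7 162. ] toolx yaw -0.0928 toolz [-0.005 -0.002 -1.   ] F [ 0.4 -0.  -0.4] w 0.7
shift tool mm [   0.2 -185.1   -3.4] rz units -0.07
```

```bash
python3 -m pendant '[[[0,-0.014,0],[0,0,0]],[[0,-0.014,0],[0,0,0]],[[0,-0.014,0],[0,0,0]],[[0,-0.014,0],[0,0,0]],[[0,-0.014,0],[0,0,0]],[[0,-0.014,0],[0,0,0]],[[0,-0.014,0],[0,0,0]],[[0,-0.014,0],[0,0,0]],[[0,-0.014,0],[0,0,0]],[[0,-0.014,0],[0,0,0]],[[0,-0.014,0],[0,0,0]],[[0,-0.014,0],[0,0,0]],[[0,-0.014,0],[0,0,0]],[[0,0,0],[0,0,0]]]' 0 30
python3 - <<'E'
from h import *
to(552-.087*170,252-190,165)
c=camera("scene");cv2.imwrite("pics/s1.png",c["frame"][:,:,::-1][130:480,180:560])
E
```

```text
time: 4.43
eef_pos: [567.7, 433.4, 165.2]
eef_rot: [-0.001, 0.999, -0.045, -0.001]
wrist_force: [-0.1, 0.9, 0.3]
width: -0.0
t 4.4333 pos [567.7 433.4 165.2] toolx yaw -0.0903 toolz [-0.001  0.001 -1.   ] F [-0.1  0.9  0.3] w -0.0
shift tool mm [ 3.100e+00  3.727e+02 -3.000e-01]
```

View pics/s1.png

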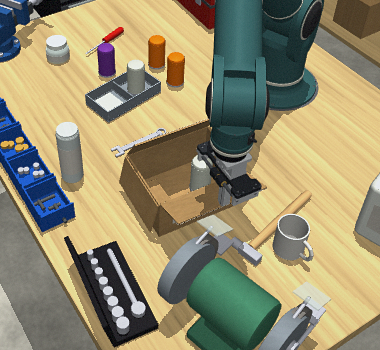

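The left flap has swung out ahead of the fingers at crop (190,225), and the contact force is about 1 N. Now the right flap, sweeping back through the slot.

```bash
python3 -m pendant '[[[0,0.025,0],[0,0,0]],[[0,0.025,0],[0,0,0]],[[0,0.025,0],[0,0,0]],[[0,0.025,0],[0,0,0]],[[0,0.025,0],[0,0,0]],[[0,0.025,0],[0,0,0]],[[0,0.025,0],[0,0,0]],[[0,0.025,0],[0,0,0]],[[0,0.015,0],[0,0,0]],[[0,0.015,0],[0,0,0]],[[0,0.015,0],[0,0,0]],[[0,0.015,0],[0,0,0]],[[0,0.015,0],[0,0,0]],[[0,0.015,0],[0,0,0]],[[0,0.015,0],[0,0,0]],[[0,0.015,0],[0,0,0]],[[0,0.015,0],[0,0,0]],[[0,0.015,0],[0,0,0]],[[0,0.015,0],[0,0,0]],[[0,0.015,0],[0,0,0]]]' 0 30
python3 -m pendant '[[[0,0,-0.01],[0,0,0]],[[0,0,-0.03],[0,0,0]],[[0,0,-0.03],[0,0,0]],[[0,0,-0.03],[0,0,0]],[[-0.018,0,-0.02],[0,0,0]],[[-0.018,0,0],[0,0,0]],[[-0.018,0,0],[0,0,0]],[[0,0,0],[0,0,0]]]' 75 30
python3 - <<'E'
from h import *
to(500.6,255,290)
for n in("top","scene"):
    c=camera(n);np.savez(n+"2.npz",**c);w=cloud(c)
    if n=="top": a=cv2.resize(c["frame"][150:330,150:400,::-1],(800,576))
    cv2.imwrite(f"pics/{n}2.png",a if n=="top" else c["frame"][:,:,::-1])
    if n=="top":
        for v in (220,236,252,260,276):print(v,' '.join("%d,%d,%d"%tuple(w[v,u]) if np.isfinite(w[v,u,0]) else 'nan' for u in range(170,310,7)))
        q=w[240:280,215:250].reshape(-1,3);q=q[(q[:,2]>100)&(q[:,2]<135)];print(len(q),cv2.minEnclosingCircle(q[:,:2].astype(np.float32)))
E
```

```text
time: 6.15
eef_pos: [533.4, 50.3, 165.6]
eef_rot: [0.0, 0.999, -0.047, 0.0]
wrist_force: [0.2, 0.9, -0.0]
width: 0.6
time: 6.82
eef_pos: [477.8, 57.4, 286.6]
eef_rot: [0.0, 0.999, -0.046, 0.001]
wrist_force: [0.1, 0.4, 1.3]
width: 50.4
t 6.8167 pos [477.8  57.4 286.6] toolx yaw -0.0919 toolz [ 0.001 -0.001 -1.   ] F [0.1 0.4 1.3] w 50.4
shift tool mm [   4.6 -198.9   -3.5] 
220 589,411,153 591,394,148 591,376,149 593,360,139 595,343,135 606,338,77 621,335,2 620,313,11 621,294,6 621,274,7 619,252,22 618,231,30 617,210,40 498,112,666 498,101,664 499,89,662 498,77,669 499,66,665 498,54,670 499,43,670
236 548,408,153 548,390,152 550,375,141 551,358,138 554,342,127 565,340,56 573,330,12 574,311,9 575,291,7 575,272,7 576,252,6 577,232,4 577,212,6 470,109,676 470,98,675 471,88,669 471,76,670 471,65,673 472,53,670 472,42,669
252 506,404,156 508,390,142 nan 510,356,133 515,346,97 526,345,21 529,329,2 530,310,0 515,268,118 515,250,118 516,231,118 532,231,0 532,211,1 447,112,647 443,96,684 443,85,688 443,74,685 443,63,688 443,51,691 444,40,690
260 486,405,149 487,388,143 488,371,139 489,354,138 495,347,88 504,345,13 505,327,7 507,309,0 493,266,123 494,249,117 494,230,121 506,226,27 508,209,9 460,138,427 430,95,689 430,84,689 431,73,685 430,62,694 430,51,695 431,40,693
276 445,402,148 446,384,147 447,368,142 449,354,127 454,349,67 460,345,2 461,326,-1 461,306,1 nan 462,265,10 463,246,6 463,226,8 464,207,2 464,187,6 453,153,137 405,83,687 405,72,689 405,61,697 404,49,702 404,38,705
403 ((500.7859191894531, 254.23004150390625), 29.951541900634766)
```

View pics/top2.png

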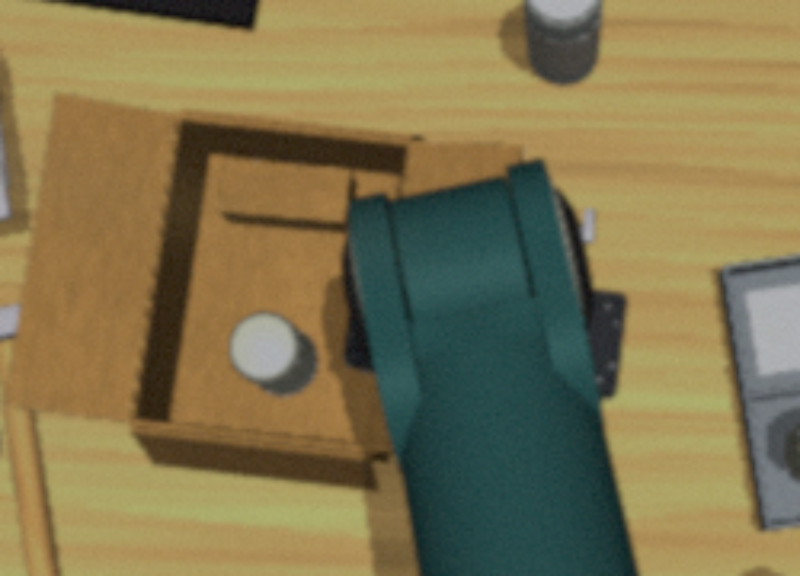

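Both flaps lie well outside: the left (crop 90,250) is about 20 mm above the hinge at its edge, and the right shows at (460,150). The mouth is clear, and the filter at (265,345) is unmoved at (500.8,254.5). Next: go over the filter and down.

```bash
python3 -m pendant '[[[0.0006,-0.0285,0],[0,0,0]],[[0.0006,-0.0285,0],[0,0,0]],[[0.0006,-0.0285,0],[0,0,0]],[[0.0006,-0.0285,0],[0,0,0]],[[0.0006,-0.0285,0],[0,0,0]],[[0.0006,-0.0285,0],[0,0,0]],[[0.0006,-0.0285,0],[0,0,0]],[[0,0,0.025],[0,0,0]],[[0,0,0.03],[0,0,0]],[[0,0,0.03],[0,0,0]],[[0,0,0.02],[0,0,0]],[[0,0,0],[0,0,0]],[[0,0,0],[0,0,0]]]' 100 30
python3 -c "from h import *;to(500.8,254.5,66)"
```

```text
time: 8.0
eef_pos: [502.6, 255.0, 180.3]
eef_rot: [0.0, 0.999, -0.046, -0.001]
wrist_force: [-0.8, 1.0, 0.8]
width: 93.9
t 8.0 pos [502.6 255.  180.3] toolx yaw -0.0929 toolz [-0.002  0.    -1.   ] F [-0.8  1.   0.8] w 93.9
shift tool mm [ -1.6   0.6 114.3]
```

```bash
python3 -m pendant '[[[-0.0016,0,0.015],[0,0,0]],[[0,0,0.02],[0,0,0]],[[0,0,0.02],[0,0,0]],[[0,0,0.02],[0,0,0]],[[0,0,0.02],[0,0,0]],[[0,0,0.015],[0,0,0]],[[0,0,0.004],[0,0,0]],[[0,0,0],[0,0,0]],[[0,0,0],[0,0,0]]]' 100 30
python3 -m pendant '[[[0,0,0],[0,0,0]],[[0,0,0],[0,0,0]],[[0,0,0],[0,0,0]],[[0,0,0],[0,0,0]],[[0,0,0],[0,0,0]],[[0,0,0],[0,0,0]],[[0,0,0],[0,0,0]],[[0,0,0],[0,0,0]]]' 0 30
python3 -c "from h import *;to(500.8,254.5,66)"
```

```text
time: 8.75
eef_pos: [501.9, 255.5, 68.0]
eef_rot: [-0.0, 0.999, -0.047, 0.001]
wrist_force: [-0.1, -0.7, 0.3]
width: 93.9
time: 9.42
eef_pos: [500.9, 254.9, 66.6]
eef_rot: [-0.0, 0.999, -0.046, 0.0]
wrist_force: [-0.2, -0.7, 2.6]
width: 58.5
t 9.4167 pos [500.9 254.9  66.6] toolx yaw -0.0929 toolz [ 0.  0. -1.] F [-0.2 -0.7  2.6] w 58.5
shift tool mm [-0.1  0.4  0.6]
```

```bash
python3 -m pendant '[[[0,0,-0.006],[0,0,0]],[[0,0,-0.012],[0,0,0]],[[0,0,-0.018],[0,0,0]],[[0,0,-0.018],[0,0,0]],[[0,0,-0.018],[0,0,0]],[[0,0,-0.018],[0,0,0]],[[0,0,-0.018],[0,0,0]],[[0,0,-0.018],[0,0,0]],[[0,0,-0.018],[0,0,0]],[[0,0,-0.018],[0,0,0]],[[0,0,-0.018],[0,0,0]],[[0,0,-0.018],[0,0,0]],[[0,0,-0.014],[0,0,0]],[[0,0,-0.008],[0,0,0]],[[0,0,0],[0,0,0]],[[0,0,0],[0,0,0]]]' 0 40
python3 -c "from h import *;to(544.1,-195.1,286,.177)"
```

```text
time: 10.75
eef_pos: [500.7, 254.9, 286.4]
eef_rot: [0.0, 0.999, -0.046, 0.0]
wrist_force: [1.0, -0.0, -2.9]
width: 58.7
t 10.75 pos [500.7 254.9 286.4] toolx yaw -0.0927 toolz [ 0. -0. -1.] F [ 1.  -0.  -2.9] w 58.7
shift tool mm [ 84.9 444.    0.5] rz units -3.09
```

```bash
python3 -m pendant '[[[0.005,0.01,0],[0,0,0]],[[0.005,0.02,0],[0,0,0]],[[0.005,0.03,0],[0,0,0]],[[0.005,0.03,0],[0,0,0]],[[0.005,0.03,0],[0,0,0]],[[0.005,0.03,0],[0,0,0]],[[0.005,0.03,0],[0,0,0]],[[0.005,0.03,0],[0,0,0]],[[0.005,0.03,0],[0,0,0]],[[0.005,0.03,0],[0,0,0]],[[0.005,0.03,0],[0,0,0]],[[0.005,0.03,0],[0,0,0]],[[0.005,0.03,0],[0,0,0]],[[0.005,0.03,0],[0,0,0]],[[0.005,0.03,0],[0,0,0]],[[0.005,0.016,0],[0,0,0]],[[0.005,0.008,0],[0,0,0]],[[0,0,0],[0,0,0]]]' 0 40
python3 -m pendant '[[[0,0,0],[0,0,-0.6]],[[0,0,0],[0,0,-0.6]],[[0,0,0],[0,0,-0.6]],[[0,0,0],[0,0,-0.6]],[[0,0,0],[0,0,-0.6]],[[0,0,0],[0,0,0]],[[0,0,0],[0,0,0]]]' 0 40
python3 - <<'E'
from h import *
to(544.1,-195.1,66,.177)
c=camera("scene");cv2.imwrite("pics/s3.png",cv2.resize(c["frame"][100:370,170:530,::-1],(800,600)))
w=cloud(c)
E
```

```text
time: 12.25
eef_pos: [544.4, -196.7, 285.4]
eef_rot: [-0.0, 0.999, -0.047, -0.001]
wrist_force: [0.1, -0.1, -2.7]
width: 58.8
time: 12.83
eef_pos: [544.4, -193.7, 286.3]
eef_rot: [-0.0, 0.996, 0.084, -0.0]
wrist_force: [-0.9, 0.6, -3.3]
width: 58.8
t 12.8333 pos [ 544.4 -193.7  286.3] toolx yaw 0.169 toolz [-0.     0.001 -1.   ] F [-0.9  0.6 -3.3] w 58.8
shift tool mm [ -0.5   1.4 220.3] rz units -0.09
```

View pics/s3.png

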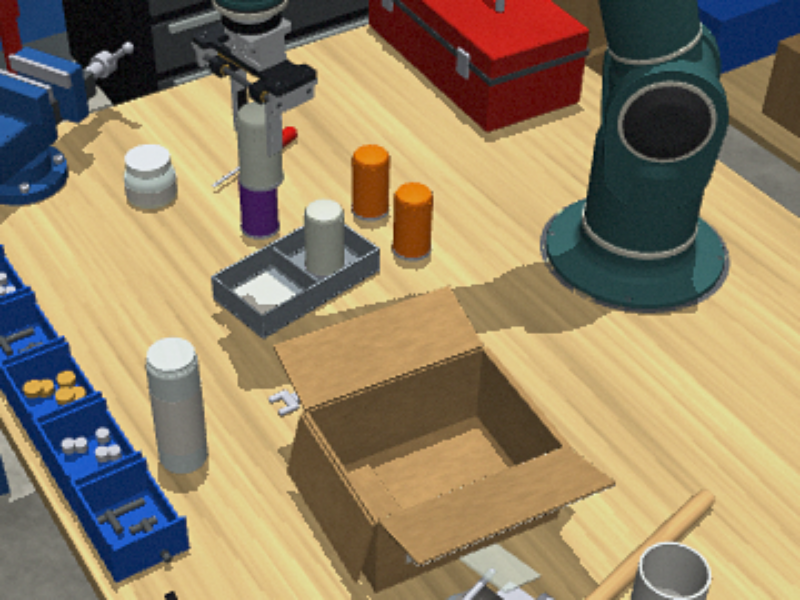

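The filter hangs upright over the far bay, both flaps are folded outside, and the carton is intact. Lowering.

```bash
python3 -m pendant '[[[0,0.0014,0.012],[0,0,0]],[[0,0,0.02],[0,0,0]],[[0,0,0.02],[0,0,0]],[[0,0,0.02],[0,0,0]],[[0,0,0.02],[0,0,0]],[[0,0,0.02],[0,0,0]],[[0,0,0.02],[0,0,0]],[[0,0,0.02],[0,0,0]],[[0,0,0.02],[0,0,0]],[[0,0,0.015],[0,0,0]],[[0,0,0.008],[0,0,0]],[[0,0,0.005],[0,0,0]],[[0,0,0.005],[0,0,0]],[[0,0,0.003],[0,0,0]],[[0,0,0.003],[0,0,0]],[[0,0,0.003],[0,0,0]],[[0,0,0.002],[0,0,0]],[[0,0,0],[0,0,0]],[[0,0,0],[0,0,0]]]' 0 40
python3 -c "from h import *;to(544.1,-195.1,65.6,.177)"
```

```text
time: 14.47
eef_pos: [544.7, -196.4, 70.6]
eef_rot: [0.0, 0.996, 0.084, 0.0]
wrist_force: [-0.3, -0.1, -2.9]
width: 58.6
t 14.4667 pos [ 544.7 -196.4   70.6] toolx yaw 0.169 toolz [ 0. -0. -1.] F [-0.3 -0.1 -2.9] w 58.6
shift tool mm [-0.3 -1.4  5. ] rz units -0.09
```

```bash
python3 -m pendant '[[[0,0,0.0015],[0,0,0]],[[0,0,0.0015],[0,0,0]],[[0,0,0.001],[0,0,0]],[[0,0,0.0005],[0,0,0]],[[0,0,0],[0,0,0]],[[0,0,0],[0,0,0]]]' 0 40
python3 -c "from h import *;to(544.1,-195.1,65.6,.177)"
```

```text
time: 14.97
eef_pos: [544.6, -196.4, 65.9]
eef_rot: [-0.0, 0.996, 0.084, -0.0]
wrist_force: [1.0, 0.6, -2.6]
width: 58.9
t 14.9667 pos [ 544.6 -196.4   65.9] toolx yaw 0.169 toolz [-0.  0. -1.] F [ 1.   0.6 -2.6] w 58.9
shift tool mm [-0.2 -1.4  0.3] rz units -0.09
```

Not yet in contact; going on in half-millimetre steps.

```bash
for i in 1 ; do python3 -m pendant '[[[0,0,0.0005],[0,0,0]],[[0,0,0.0005],[0,0,0]],[[0,0,0],[0,0,0]]]' 0 40; done
python3 -m pendant '[[[0,0,0.0004],[0,0,0]],[[0,0,0],[0,0,0]]]' 0 40
```

```text
time: 15.22
eef_pos: [544.9, -196.5, 65.5]
eef_rot: [0.0, 0.996, 0.084, 0.0]
wrist_force: [-2.7, 0.4, 7.8]
width: 58.8
time: 15.38
eef_pos: [545.0, -196.5, 65.5]
eef_rot: [0.0, 0.996, 0.084, 0.0]
wrist_force: [-4.0, 0.7, 12.6]
width: 58.8
```

Contact with the floor: the force goes from -2.6 to +12.6 N. Release and rise.

```bash
python3 -m pendant '[[[0,0,0],[0,0,0]],[[0,0,0],[0,0,0]],[[0,0,0],[0,0,0]],[[0,0,0],[0,0,0]],[[0,0,0],[0,0,0]],[[0,0,0],[0,0,0]]]' 85 40
python3 -m pendant '[[[0,0,-0.008],[0,0,0]],[[0,0,-0.015],[0,0,0]],[[0,0,-0.02],[0,0,0]],[[0,0,-0.025],[0,0,0]],[[0,0,-0.025],[0,0,0]],[[0,0,-0.03],[0,0,0]],[[0,0,-0.03],[0,0,0]],[[0,0,-0.03],[0,0,0]],[[0,0,-0.02],[0,0,0]],[[-0.02,0.03,0],[0,0,0]],[[-0.02,0.03,0],[0,0,0]],[[-0.02,0.03,0],[0,0,0]],[[-0.02,0.03,0],[0,0,0]],[[-0.02,0.03,0],[0,0,0]],[[-0.02,0.03,0],[0,0,0]],[[-0.02,0.03,0],[0,0,0]],[[-0.02,0.03,0],[0,0,0]],[[-0.02,0.03,0],[0,0,0]],[[-0.02,0.03,0],[0,0,0]],[[0,0,0],[0,0,0]]]'
python3 - <<'E'
from h import *
to(0,0,0)
ims=[]
for n in("top","scene"):
    c=camera(n);w=cloud(c)
    ims.append(c["frame"][:,:,::-1])
    if n=="top":
        def cyl(X,zlo=100,zhi=140):
            d=np.hypot(w[...,0]-X[0],w[...,1]-X[1]);m=(d<50)&(w[...,2]>zlo)&(w[...,2]<zhi);q=w[m];print(len(q),cv2.minEnclosingCircle(q[:,:2].astype(np.float32)) if len(q) else 0,np.median(q[:,2]) if len(q) else 0)
        cyl((544.5,-196));cyl((434,-213.5))
        for v in (220,252):print(v,' '.join("%d,%d,%d"%tuple(w[v,u]) if np.isfinite(w[v,u,0]) else 'nan' for u in range(166,330,7)))
cv2.imwrite("pics/fin.png",np.vstack([cv2.resize(ims[0][100:350,80:560],(576,300)),cv2.resize(ims[1][150:370,150:530],(576,300))]))
E
```

```text
time: 15.88
eef_pos: [544.6, -196.4, 64.5]
eef_rot: [-0.0, 0.996, 0.084, -0.0]
wrist_force: [0.2, -0.9, 0.3]
width: 80.0
time: 17.55
eef_pos: [392.7, -532.0, 267.2]
eef_rot: [0.001, 0.997, 0.081, -0.001]
wrist_force: [-0.8, -1.1, -0.5]
width: 80.2
t 17.55 pos [ 392.7 -532.   267.2] toolx yaw 0.1612 toolz [-0.002 -0.001 -1.   ] F [-0.8 -1.1 -0.5] w 80.2
shift tool mm [-301.6 -588.4  267.4] 
399 ((544.774658203125, -196.756591796875), 30.14157485961914) 116.49117875948448
414 ((434.2021179199219, -213.99066162109375), 30.166399002075195) 116.37165076631757
220 588,419,161 591,405,147 591,387,147 592,369,143 594,353,137 598,339,116 612,337,44 621,326,2 620,305,10 622,286,4 620,264,14 619,243,25 617,221,35 617,201,40 624,186,7 624,166,7 599,133,139 599,115,143 598,96,150 598,78,155 598,60,159 629,47,0 629,27,3 629,7,4
252 506,414,155 507,398,151 508,381,146 509,365,141 511,349,132 519,345,69 528,340,4 529,321,2 530,301,2 530,281,4 530,261,3 530,241,9 532,222,1 532,202,4 532,182,5 515,148,138 516,130,138 515,111,150 514,93,158 514,75,164 536,64,1 536,44,3 538,24,-4 538,4,-1
```

View pics/fin.png

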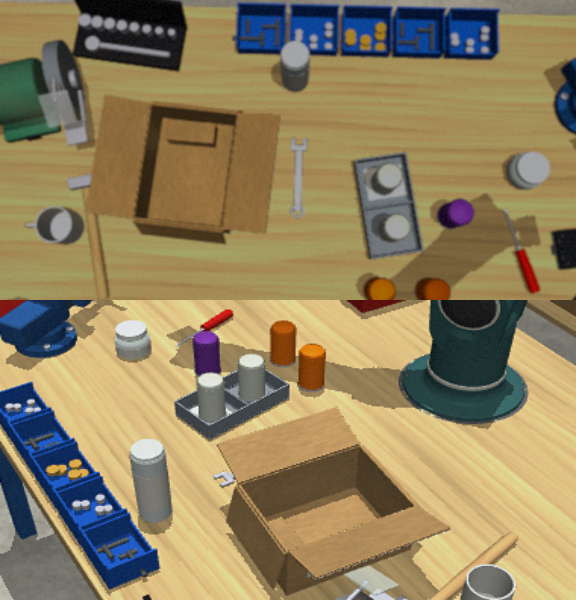

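The filter stands upright in the far bay (top view 387,178), filter_picked is still in its bay (397,227), both flaps lie outside (120,150 and 258,170), and everything else is in place. Handing in.

```bash
python3 -c "from rig import manip;print(manip.sign_off())"
```

```text
the job is handed in; nothing more can be done
None
```

The job is done and handed in at about 18 s of the 64 s. I pushed both long flaps out with the shut fingers, to about 2.8 rad each. Then I lifted the pale filter out of the carton and lowered it into the tray's empty far bay. At the floor the wrist force went from -2.6 N to +12.6 N, and I let go there.

**Last checks, from the final pictures and depth readings:**
- **Filter:** it stands upright at about (544.8, -196.8), within 2 mm of the bay's centre.
- **filter_picked:** it has not moved, at about (434.2, -214.0), and its top is level with the other filter's.
- **Carton and the rest:** the flaps stay folded back, the carton is uncrushed with the packet still in it, and nothing else has visibly moved.
- **Robot:** it is clear of everything.

No check failed or disagreed.

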